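# Slide the locating pin home in the model base plate

### The arm

A 6-joint arm with a two-finger parallel gripper is mounted at the origin on the work surface. World frame = base frame: x ahead of the robot, y to its left, z up, the work surface at z = 0. Lengths are in m, angles in degrees, forces in N, time in s.
With the tool pointing down it reaches from about 0.25 to 0.775 m from the base axis. Payload 4 kg.
Tool frame: the origin (TCP) lies at the centre of the arm's flange, where the gripper is bolted on; the fingertips stand 173 mm ahead of it and the grasp point (between the pads) lies 155 mm ahead of it; z points along the fingers, y is the line along which they close (so a half turn about z gives the same grasp; the last joint's range is limited). The gripper opens to 85 mm and grips with 20 to 120 N. Pads are 22 mm wide; open, the fingers measure 114 mm over their backs; the gripper's body (76 mm by 85 mm) begins 54 mm behind the grasp point. The pads swing forward as they close: fully open they stand 13 mm farther back than shut.
Start: joints at [-73.344, 4.996, 78.535, -0, 96.463, -5.907], TCP at [0.211, -0.508, 0.405] pointing down, gripper open.
Joint ranges: [-177.83, 177.83], [-43.37, 116.18], [15.69, 146.23], [-61.86, 241.86], [9.47, 152.12], [-147.06, 147.06]. Speed limits (degrees/s): [159.86, 159.86, 180, 180, 180, 180].

### API

Orientations are given as a 3x3 rotation matrix whose columns are the frame's x, y, z axes.
In Python, from station import bot, cams, workorder gives the robot as it stands. The module is installed in compiled form; this text tells all that it offers.
- The arm moves only by the shell command python3 -m inch 'ROWS' [OPENING] [FORCE]. ROWS is JSON, a list of rows, each an object of numbers: "tx", "ty", "tz": the shift along the world's x, y, z in mm; "turn": the turn about the world's z in rad. In form: [{"tx": .., "ty": .., "tz": .., "turn": ..}, ...]. A call has 1 to 8 rows; each row shifts and turns the commanded pose from where the row before left it; what a row does not reach is not made up. A row lasts 1/8 s, in which the tool goes at most 62.5 mm and 10.7 degrees, less where a joint would pass 70% of its speed; a pose out of reach is approached as far as the arm can. A call with a gripper value outside its range is refused whole. OPENING is the closure in counts, from 0 (fully open) to 255 (shut), set as the call begins (- or left out, the last holds). The fingers move at their own pace and stop on an object; FORCE is the grip in N (left out, the last holds). Time passes only in rows, so rows that do not move let the fingers close. It gives the time, the measured TCP pose, the force, the opening and the grip force at its end, in the units of the state.
- bot.sense(): the state, without advancing time (a new reading comes with each control period).
- cams.get_image(name): name is "scene" or "top" or "wrist"; returns a dict with "frame" (384x512x3 uint8, red, green, blue), "mtx" (3x3 intrinsics, pixels), "camera_from_world" (4x4, takes a point from world to camera coordinates). Camera axes: x right, y down, z forward; pixel columns grow to the right and rows downward; lengths in m; the calibration is good to about 2 mm. The wrist camera is an equidistant fisheye: a pixel r from the principal point sees the ray r / f radians off the axis. A picture is of the moment at which its call begins. There is no depth.
- workorder.finish_job(): hands the job in; it is judged then, once.
The state is a dict: "t": time; "joints": joint angles; "dq": joint speeds; "joint_efforts": joint torques, N m; "eef_pos": TCP position; "ee_rot": TCP orientation; "contact_force": force on the tool from outside, world axes, zero at the start; "wrist_torque": the same for the moment, N m; "width": opening from 0.0 (shut) to 1.0 (fully open); "gripper_force": force on a finger pad.
Only numpy, scipy, OpenCV 4.12 (cv2) and the standard library are available. Lean on these libraries where they do the work, as an engineer would, in place of code of your own. Each camera call takes 0.05 s, during which the arm holds its last target. There are 200 camera calls.

### The job

Set the red-headed locating pin in the dental model base plate: take it by its head and, keeping it upright and never lifting it off the plate, slide its tip across until it drops into the plate's one blind hole. Let go with the pin standing upright on the floor of the hole, and leave the blue-headed pin standing where it is.

Things in the scene. Friction and masses are not known exactly. Their poses are not given: they have to be found in the camera images.
- red_pin: Locating pin with a red cylindrical plastic head, standing upright and loose on the plate. A plain round steel shank 18 mm in diameter and 42 mm long with a flat, slightly bevelled tip, then the head, 26 mm in diameter and 40 mm tall; 82 mm tall in all, about 0.12 kg. Origin at the centre of the tip's flat underside, z axis up along the pin.
- blue_pin: The same kind of pin with a blue head, also standing on the plate; not to be moved. Origin at the centre of its tip, z up.
- base_plate: Fixed bare-aluminium rectangular plate on the bench, 200 mm along its x, 220 mm along its y, 30 mm thick, turned somewhat about the vertical. Origin at the centre of its underside, z up: its flat top lies at z = 30 mm. The two pins stand on the half towards its -x side, one left and one right; the hole is in the half towards +x.
- base_plate_hole0 (a point): Centre of the mouth of the blind hole, level with the plate's top, z up; it lies at x = 55 mm, y = 0 in the plate's frame. A round hole 26 mm in diameter and 20 mm deep with a flat floor, its rim bevelled outwards by 7 mm (about 40 mm across at the top). The seated pin's tip is 20 mm below this point.
Mind the look-alikes: they are no part of the job. There is more than one size of the red_pin; the job needs the smallest.

How it is judged (in metres and radians):
At the end, for the whole second after the job is handed in: The red-headed pin is at rest in the blind hole, its tip at least 15 mm below the plate's top and within 10 mm of the hole's axis, upright within 15 degrees; the blue-headed pin stands upright within 15 degrees and within 25 mm of where it began (z of red_pin in the frame of base_plate_hole0 below -0.015 m and horizontal distance between red_pin and base_plate_hole0 below 0.01 m and angle between each of red_pin, blue_pin's own z axis and vertical below 0.26 rad and linear speed of red_pin below 0.02 m/s and distance of blue_pin from where it was at the start of the episode below 0.025 m); the robot touches nothing.
It fails at once if the red pin is lifted: its tip is more than 12 mm above the plate's top (z of red_pin in the frame of base_plate_hole0 above 0.012 m).
It fails at once if the red pin is tipped by more than 30 degrees (angle between red_pin's own z axis and vertical above 0.52 rad).
It fails at once if the blue pin is shifted by more than 25 mm (distance of blue_pin from where it was at the start of the episode above 0.025 m).
It also fails if it takes over 38 s, if anything falls off the work surface, if the arm or the gripper's body presses on something with over 40 N, if the wrist force passes 120 N, or if a joint passes its speed limit or range.

## Working session

There is one attempt and no reset: what is moved stays moved. The work goes in short steps, Python scripts to look and compute and a shell command to move; the robot and the scene stay as the last step left them, time stands still between calls to the robot, and variables do not carry over. Pictures are saved under pics/ and viewed, at most 10 in all, crops included, and the job is handed in when it is done.

```bash
mkdir -p pics; python3 - <<'E'
from station import bot,cams
import cv2,numpy as np
s=bot.sense();print(s['t'],s['eef_pos'],s['ee_rot'])
for n in ['top','scene']:
    d=cams.get_image(n);cv2.imwrite(f'pics/{n}0.png',d['frame'][:,:,::-1]);np.savez(f'pics/{n}0.npz',**d)
    print(n,d['mtx'].tolist(),np.round(d['camera_from_world'],4).tolist())
E
```

```text
0.0 [ 0.21100162 -0.50779428  0.40351539] [[ 9.23464531e-01  3.83683261e-01 -6.45024293e-04]
 [ 3.83683729e-01 -9.23462002e-01  2.17422596e-03]
 [ 2.38558682e-04 -2.25530588e-03 -9.99997428e-01]]
top [[447.2807233297614, 0.0, 260.719334688294], [0.0, 447.2807233297614, 183.33890870926325], [0.0, 0.0, 1.0]] [[-0.0227, -0.9996, 0.0174, 0.0689], [-0.9886, 0.0198, -0.149, 0.5786], [0.1486, -0.0206, -0.9887, 0.6548], [0.0, 0.0, 0.0, 1.0]]
scene [[427.1198068409361, 0.0, 245.2664262890667], [0.0, 427.1198068409361, 186.4441999803407], [0.0, 0.0, 1.0]] [[-0.7279, 0.6855, -0.0161, 0.3569], [0.5607, 0.5815, -0.5895, -0.32], [-0.3948, -0.4381, -0.8076, 1.1273], [0.0, 0.0, 0.0, 1.0]]
```

View pics/top0.png

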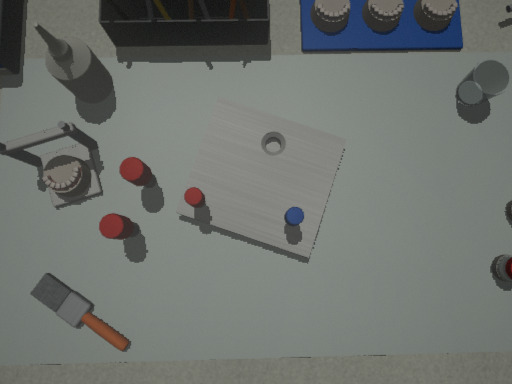

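View pics/scene0.png

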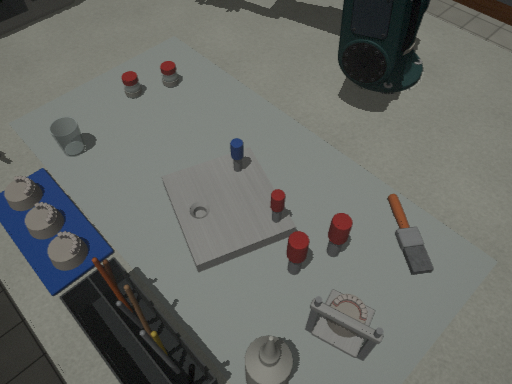

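The top view shows the plate with the small red pin's head at about (194,197), the blue head at (294,215) and the hole at (273,143). The two red pins off the plate, at (135,172) and (115,227), are the larger look-alikes. In the scene view the red head is at (278,195), the blue at (237,143) and the hole at (199,211).

```bash
cat > h.py <<'E'
import numpy as np,cv2
def load(n): return dict(np.load(f'pics/{n}.npz'))
def onz(d,uv,z):
    T=d['camera_from_world'];R,t=T[:3,:3],T[:3,3];c=-R.T@t
    r=R.T@np.linalg.solve(d['mtx'],[uv[0],uv[1],1]);return c+r*(z-c[2])/r[2]
def proj(d,P):
    T=d['camera_from_world'];p=d['mtx']@(T[:3,:3]@np.asarray(P,float)+T[:3,3]);return p[:2]/p[2]
def blob(d,col,uv,r=22):
    f=d['frame'].astype(int);a,b,c=f[...,0],f[...,1],f[...,2]
    m=(a>1.8*np.maximum(b,c))&(a>60) if col=='red' else (c>1.5*np.maximum(a,b))&(c>60)
    n,l,s,ce=cv2.connectedComponentsWithStats(m.astype(np.uint8))
    i=1+np.argmin(np.hypot(*(ce[1:]-uv).T)+1000*(s[1:,4]<30));return ce[i],s[i]
E
python3 - <<'E'
from h import *
t,s=load('top0'),load('scene0')
for n,uv,uv2 in [('red',(194,197),(278,195)),('blue',(294,215),(237,143))]:
    for d,u in ((t,uv),(s,uv2)):
        c,st=blob(d,n,u);print(n,c,st,onz(d,c,.092).round(4))
print('hole',onz(t,(273,143),.03),onz(s,(199,210.5),.03))
C=[onz(t,u,.03) for u in [(226,101),(345,141),(310,257),(178,213)]]
C=np.array(C);print(C.round(3),np.linalg.norm(C-np.roll(C,1,0),axis=1),C.mean(0))
x=(C[0]+C[1]-C[2]-C[3]);x/=np.linalg.norm(x);print(np.degrees(np.arctan2(x[1],x[0])),C.mean(0)+.055*x)
crop=np.hstack([cv2.resize(t['frame'][90:270,170:350],(400,400),interpolation=2),cv2.resize(s['frame'][130:270,160:300],(400,400),interpolation=2)])
cv2.imwrite('pics/crop.png',crop[:,:,::-1])
E
```

```text
red [193.         195.66666667] [185 188  17  17 225] [0.5566 0.1554 0.092 ]
red [276.95238095 199.92857143] [271 189  14  23 252] [0.5531 0.152  0.092 ]
blue [294.5045045  215.27477477] [286 207  18  17 222] [0.5253 0.0101 0.092 ]
blue [235.624 145.576] [231 139  11  19 125] [0.5186 0.0043 0.092 ]
hole [0.64719442 0.03497507 0.03      ] [0.64785068 0.03661759 0.03      ]
[[ 0.719  0.11   0.03 ]
 [ 0.648 -0.082  0.03 ]
 [ 0.465 -0.018  0.03 ]
 [ 0.537  0.187  0.03 ]] [0.19710284 0.20395958 0.19447683 0.2171939 ] [0.5923413  0.04938955 0.03      ]
-21.134257748774438 [0.64364189 0.02955905 0.03      ]
```

View pics/crop.png

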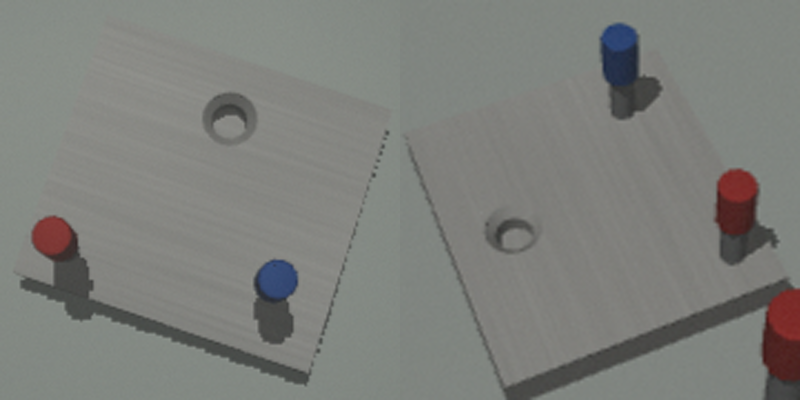

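The crop shows the mouth of the hole at about top pixel (273.3,143.1) and scene pixel (199.5,210.5), and the red head's top face at about top pixel (193.4,196) and scene pixel (278,193). I'll refine both with a two-view solve and plan the approach.

```bash
python3 - <<'E'
from h import *
from scipy.spatial import ConvexHull
from scipy.optimize import least_squares
t,s=load('top0'),load('scene0')
a=np.linspace(0,2*np.pi,40)
def bbox(d,xy,r=.013,z0=.072,z1=.112):
    P=np.array([proj(d,(xy[0]+r*np.cos(q),xy[1]+r*np.sin(q),z)) for q in a for z in(z0,z1)])
    h=ConvexHull(P).points[ConvexHull(P).vertices].astype(np.float32)
    m=cv2.moments(h);return np.array([m['m10']/m['m00'],m['m01']/m['m00']])
for col,us in [('red',((194,197),(278,195))),('blue',((294,215),(237,143)))]:
    obs=[blob(d,col,u)[0] for d,u in zip((t,s),us)]
    for sel in ((0,),(1,),(0,1)):
        r=least_squares(lambda p:np.concatenate([bbox((t,s)[i],p)-obs[i] for i in sel]),[.55,.1])
        print(col,sel,r.x.round(4),r.fun.round(2))
for u in [(132,170),(112,227)]: print('big',onz(t,u,.1).round(3))
E
```

```text
red (0,) [0.5562 0.1549] [0. 0.]
red (1,) [0.5535 0.1523] [-0.  0.]
red (0, 1) [0.5553 0.154 ] [ 0.6   0.58 -0.    1.14]
blue (0,) [0.5249 0.0106] [0. 0.]
blue (1,) [0.5189 0.0047] [-0.  0.]
blue (0, 1) [0.5235 0.0092] [ 0.98  1.   -0.15  2.44]
big [0.594 0.241 0.1  ]
big [0.514 0.268 0.1  ]
```

```bash
python3 -m inch '[{"tx":22,"ty":41,"tz":-4},{"tx":22,"ty":41,"tz":-4},{"tx":22,"ty":41,"tz":-4},{"tx":22,"ty":41,"tz":-4},{"tx":22,"ty":41,"tz":-4},{"tx":22,"ty":41,"tz":-4},{"tx":22,"ty":41,"tz":-4},{"tx":22,"ty":41,"tz":-4}]' 0 20
python3 -m inch '[{"tx":21,"ty":42,"tz":-4},{"tx":21,"ty":42,"tz":-4},{"tx":21,"ty":42,"tz":-4},{"tx":21,"ty":42,"tz":-4},{"tx":21,"ty":42,"tz":-4},{"tx":21,"ty":42,"tz":-4},{"tx":21,"ty":40,"tz":-4},{"tx":20,"ty":41,"tz":-4}]'
python3 -m inch '[{"tx":0},{"tx":0}]'
python3 - <<'E'
from station import bot,cams
import cv2,numpy as np
s=bot.sense();print(s['t'],s['eef_pos'],s['ee_rot'][:,1],s['contact_force'])
d=cams.get_image('wrist');cv2.imwrite('pics/w1.png',d['frame'][:,:,::-1]);np.savez('pics/w1.npz',**d)
E
```

```text
0.1 [ 0.2109896  -0.50781636  0.40361668] [ 0.3837037  -0.92345399 -0.00204772] [0.37631985 1.23096539 0.72080452]$[0]: bad value
$[0]: bad value
$[0]: bad value
```

View pics/w1.png

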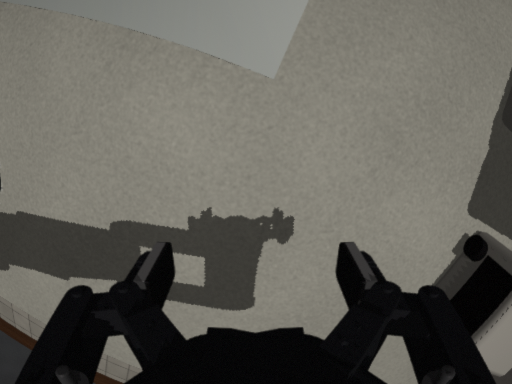

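The moves were refused, probably because every row needs all four keys. The picture only shows the start pose: open fingers over the bench edge.

```bash
python3 -m inch '[{"tx":22,"ty":41,"tz":-4,"turn":0},{"tx":22,"ty":41,"tz":-4,"turn":0},{"tx":22,"ty":41,"tz":-4,"turn":0},{"tx":22,"ty":41,"tz":-4,"turn":0},{"tx":22,"ty":41,"tz":-4,"turn":0},{"tx":22,"ty":41,"tz":-4,"turn":0},{"tx":22,"ty":41,"tz":-4,"turn":0},{"tx":22,"ty":41,"tz":-4,"turn":0}]' 0 20
```

```text
t: 1.15
eef_pos: [0.3874, -0.1784, 0.3724]
ee_rot: [[0.924, 0.384, -0.0], [0.384, -0.924, -0.0], [-0.0, 0.0, -1.0]]
contact_force: [0.6, 0.2, -0.9]
width: 1.0
gripper_force: 0.0
```

```bash
python3 -m inch '[{"tx":21,"ty":42,"tz":-4,"turn":0},{"tx":21,"ty":42,"tz":-4,"turn":0},{"tx":21,"ty":42,"tz":-4,"turn":0},{"tx":21,"ty":42,"tz":-4,"turn":0},{"tx":21,"ty":42,"tz":-4,"turn":0},{"tx":21,"ty":42,"tz":-4,"turn":0},{"tx":21,"ty":40,"tz":-4,"turn":0},{"tx":20,"ty":40,"tz":-4,"turn":0}]'
python3 -m inch '[{"tx":0,"ty":0,"tz":0,"turn":0},{"tx":0,"ty":0,"tz":0,"turn":0}]'
python3 - <<'E'
from station import bot,cams
import cv2,numpy as np
s=bot.sense();print(s['t'],s['eef_pos'],s['ee_rot'][:,1],s['contact_force'])
d=cams.get_image('wrist');cv2.imwrite('pics/w2.png',d['frame'][:,:,::-1]);np.savez('pics/w2.npz',**d)
print(d['mtx'],d['camera_from_world'])
E
```

```text
t: 2.15
eef_pos: [0.5545, 0.1536, 0.3401]
ee_rot: [[0.923, 0.384, -0.001], [0.384, -0.923, -0.0], [-0.001, 0.0, -1.0]]
contact_force: [0.5, 0.6, -0.4]
width: 1.001
gripper_force: 0.0
t: 2.4
eef_pos: [0.5538, 0.1519, 0.3402]
ee_rot: [[0.923, 0.384, -0.001], [0.384, -0.923, -0.001], [-0.002, 0.0, -1.0]]
contact_force: [-1.0, 0.5, -0.3]
width: 1.002
gripper_force: 0.0
2.4 [0.55384215 0.15190859 0.34021191] [ 3.83964799e-01 -9.23347658e-01  3.67576947e-04] [-0.97583784  0.46488082 -0.27717815]
[[297.31863964   0.         254.91197485]
 [  0.         297.31863964 187.82656955]
 [  0.           0.           1.        ]] [[ 3.83668615e-01 -9.23470539e-01  7.46551667e-04 -7.25744636e-02]
 [-8.76407680e-01 -3.63860675e-01  3.15459963e-01  5.19572599e-01]
 [-2.91046341e-01 -1.21686371e-01 -9.48938594e-01  4.98844335e-01]
 [ 0.00000000e+00  0.00000000e+00  0.00000000e+00  1.00000000e+00]]
```

View pics/w2.png

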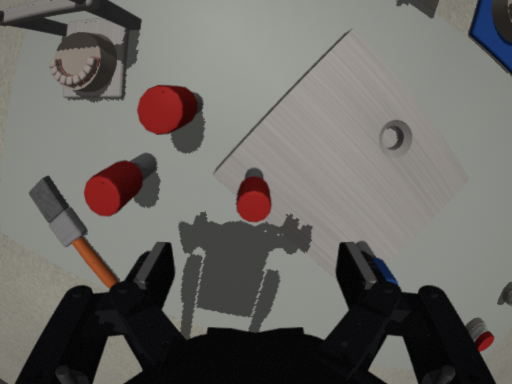

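The wrist view shows the small red head's top face at about (254,205), between the fingers, and the hole's mouth at about (394.5,138). The blue head is partly hidden behind the right finger.

```bash
cat >> h.py <<'E'
def fish(d,uv,z):
    K=d['mtx'];x=(uv[0]-K[0,2])/K[0,0];y=(uv[1]-K[1,2])/K[1,1];r=np.hypot(x,y)+1e-12
    v=np.array([np.sin(r)*x/r,np.sin(r)*y/r,np.cos(r)])
    T=d['camera_from_world'];R,t=T[:3,:3],T[:3,3];c=-R.T@t;v=R.T@v;return c+v*(z-c[2])/v[2]
E
python3 - <<'E'
from h import *
d=load('w2')
print('red',fish(d,(254,205),.112),'hole',fish(d,(394.5,138),.03))
cv2.imwrite('pics/w2c.png',np.hstack([cv2.resize(d['frame'][160:230,220:290],(400,400)),cv2.resize(d['frame'][100:170,360:430],(400,400))])[:,:,::-1])
E
```

```text
red [0.55561436 0.15304511 0.112     ] hole [0.64673235 0.03591772 0.03      ]
```

View pics/w2c.png

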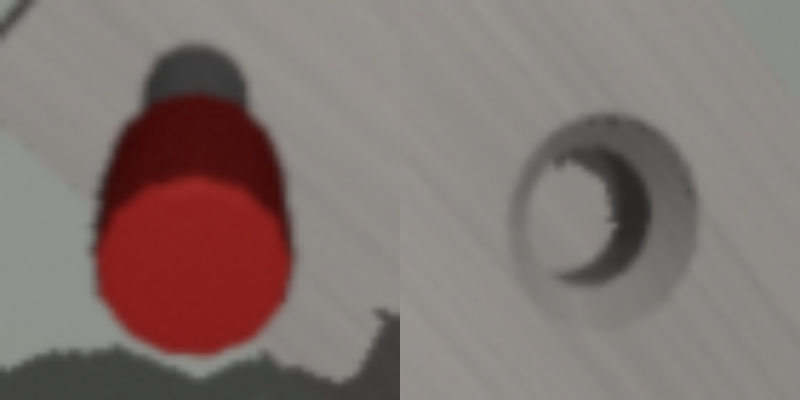

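The crop puts the red head's face centre at (254.1,206.5) and the hole's mouth centre at (395.7,138.9). All three cameras agree to 1–2 mm on the pin at (0.555,0.153) and the hole at (0.647,0.0355), so I'll descend around the head.

```bash
python3 -m inch '[{"tx":1,"ty":1,"tz":-18,"turn":0},{"tx":0,"ty":0,"tz":-18,"turn":0},{"tx":0,"ty":0,"tz":-18,"turn":0},{"tx":0,"ty":0,"tz":-16,"turn":0},{"tx":0,"ty":0,"tz":-12,"turn":0},{"tx":0,"ty":0,"tz":-10,"turn":0},{"tx":0,"ty":0,"tz":0,"turn":0},{"tx":0,"ty":0,"tz":0,"turn":0}]' 0 25
python3 -m inch '[{"tx":0,"ty":0,"tz":0,"turn":0},{"tx":0,"ty":0,"tz":0,"turn":0},{"tx":0,"ty":0,"tz":0,"turn":0},{"tx":0,"ty":0,"tz":0,"turn":0},{"tx":0,"ty":0,"tz":0,"turn":0},{"tx":0,"ty":0,"tz":0,"turn":0},{"tx":0,"ty":0,"tz":0,"turn":0},{"tx":0,"ty":0,"tz":0,"turn":0}]' 255 25
```

```text
t: 3.45
eef_pos: [0.5553, 0.1532, 0.2494]
ee_rot: [[0.923, 0.384, 0.001], [0.384, -0.923, 0.0], [0.001, 0.0, -1.0]]
contact_force: [-0.2, 0.7, -0.8]
width: 1.004
gripper_force: 0.0
t: 4.45
eef_pos: [0.5551, 0.1531, 0.249]
ee_rot: [[0.923, 0.384, 0.0], [0.384, -0.923, 0.0], [0.0, 0.0, -1.0]]
contact_force: [-0.1, 0.5, 3.1]
width: 0.302
gripper_force: 25.2
```

Gripped: the width reads 25.7 mm, matching the 26 mm head, with about 3 N pressing down. Now sliding.

```bash
python3 -m inch '[{"tx":3,"ty":-4,"tz":0,"turn":0},{"tx":5,"ty":-7,"tz":0,"turn":0},{"tx":6,"ty":-8,"tz":0,"turn":0},{"tx":6,"ty":-8,"tz":0,"turn":0},{"tx":6,"ty":-8,"tz":0,"turn":0},{"tx":6,"ty":-8,"tz":0,"turn":0},{"tx":6,"ty":-7,"tz":0,"turn":0},{"tx":6,"ty":-7,"tz":0,"turn":0}]'
python3 -m inch '[{"tx":6,"ty":-8,"tz":0,"turn":0},{"tx":6,"ty":-8,"tz":0,"turn":0},{"tx":6,"ty":-8,"tz":0,"turn":0},{"tx":6,"ty":-7,"tz":0,"turn":0},{"tx":4,"ty":-5,"tz":0,"turn":0},{"tx":3,"ty":-3,"tz":0,"turn":0},{"tx":0,"ty":0,"tz":0,"turn":0},{"tx":0,"ty":0,"tz":0,"turn":0}]'
python3 - <<'E'
from station import cams
import cv2,numpy as np
o=[]
for n in ['top','scene']:
    d=cams.get_image(n);np.savez(f'pics/{n}1.npz',**d);f=d['frame']
    o.append(cv2.resize(f[90:270,170:350] if n=='top' else f[130:270,160:300],(400,400)))
cv2.imwrite('pics/c1.png',np.hstack(o)[:,:,::-1])
E
```

```text
t: 5.45
eef_pos: [0.5994, 0.0955, 0.249]
ee_rot: [[0.924, 0.383, -0.0], [0.383, -0.924, 0.0], [-0.0, -0.0, -1.0]]
contact_force: [-2.6, 3.2, 5.5]
width: 0.297
gripper_force: 25.8
t: 6.45
eef_pos: [0.6304, 0.0562, 0.249]
ee_rot: [[0.924, 0.383, 0.0], [0.383, -0.924, -0.001], [-0.0, 0.001, -1.0]]
contact_force: [-2.0, 1.9, 4.9]
width: 0.294
gripper_force: 25.8
```

View pics/c1.png

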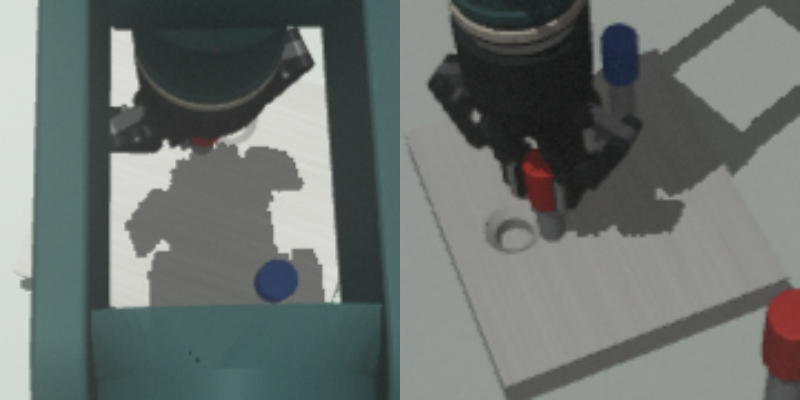

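The pin is 26 mm short of the hole with its tip trailing: in the scene crop the head is at about (537,165) and the tip at about (552,232). Blue hasn't moved. I'll measure the tilt.

```bash
python3 - <<'E'
from h import *
d=load('scene1');f=lambda u:((u-[160,130])/.35+[400,0]).round(0)
for xy in [(.6304,.0562),(.555,.1535)]: print(xy,[f(proj(d,(*xy,z))) for z in (.112,.072,.03)])
tip=np.array([(552-400)*.35+160,232*.35+130]);  # shank bottom-centre approx
print(onz(d,tip,.03))
print(onz(d,((552-400)*.35+160,208*.35+130),.068))
E
```

```text
(0.6304, 0.0562) [array([539., 161.]), array([545., 198.]), array([550., 232.])]
(0.555, 0.1535) [array([735., 185.]), array([732., 220.]), array([730., 255.])]
[0.62895539 0.0570311  0.03      ]
[0.63071488 0.06353852 0.068     ]
```

An upright pin would project to (539,161) and (550,232), so the lean is only perspective and the pin is vertical. I'll slide the remaining (16.5,-21) mm, which should relieve the 5 N load.

```bash
python3 -m inch '[{"tx":3,"ty":-4,"tz":0,"turn":0},{"tx":4,"ty":-5,"tz":0,"turn":0},{"tx":4,"ty":-5,"tz":0,"turn":0},{"tx":3,"ty":-4,"tz":0,"turn":0},{"tx":2.5,"ty":-3,"tz":0,"turn":0},{"tx":0,"ty":0,"tz":0,"turn":0},{"tx":0,"ty":0,"tz":0,"turn":0}]'
python3 -m inch '[{"tx":0,"ty":0,"tz":-2,"turn":0},{"tx":0,"ty":0,"tz":-2,"turn":0},{"tx":0,"ty":0,"tz":-2,"turn":0},{"tx":0,"ty":0,"tz":0,"turn":0}]'
```

```text
t: 7.42
eef_pos: [0.6464, 0.0358, 0.2478]
ee_rot: [[0.924, 0.383, -0.001], [0.383, -0.924, -0.0], [-0.001, -0.0, -1.0]]
contact_force: [-0.3, -0.3, -1.2]
width: 0.295
gripper_force: 25.0
t: 7.92
eef_pos: [0.6464, 0.0362, 0.2424]
ee_rot: [[0.923, 0.384, -0.001], [0.384, -0.923, -0.0], [-0.001, -0.0, -1.0]]
contact_force: [-0.6, 0.1, -1.4]
width: 0.299
gripper_force: 25.0
```

The load has dropped to the pin's own weight, so the tip is free in the hole. Lowering to the floor.

```bash
python3 -m inch '[{"tx":0,"ty":0,"tz":-2,"turn":0},{"tx":0,"ty":0,"tz":-2,"turn":0},{"tx":0,"ty":0,"tz":-2,"turn":0},{"tx":0,"ty":0,"tz":-2,"turn":0},{"tx":0,"ty":0,"tz":-2,"turn":0},{"tx":0,"ty":0,"tz":0,"turn":0}]'
python3 -m inch '[{"tx":0,"ty":0,"tz":-1,"turn":0},{"tx":0,"ty":0,"tz":-1,"turn":0},{"tx":0,"ty":0,"tz":-1,"turn":0},{"tx":0,"ty":0,"tz":0,"turn":0}]'
```

```text
t: 8.68
eef_pos: [0.6465, 0.0361, 0.2324]
ee_rot: [[0.923, 0.384, -0.0], [0.384, -0.923, -0.0], [-0.0, -0.0, -1.0]]
contact_force: [0.4, -0.4, -1.3]
width: 0.295
gripper_force: 25.0
t: 9.18
eef_pos: [0.6465, 0.0361, 0.2296]
ee_rot: [[0.923, 0.384, -0.0], [0.384, -0.923, -0.0], [-0.0, -0.0, -1.0]]
contact_force: [-0.3, 0.4, -0.7]
width: 0.298
gripper_force: 25.0
```

```bash
python3 -m inch '[{"tx":0,"ty":0,"tz":-0.5,"turn":0},{"tx":0,"ty":0,"tz":-0.5,"turn":0},{"tx":0,"ty":0,"tz":0,"turn":0}]'
```

```text
t: 9.55
eef_pos: [0.6466, 0.0361, 0.2291]
ee_rot: [[0.923, 0.384, 0.0], [0.384, -0.923, -0.0], [0.0, 0.0, -1.0]]
contact_force: [-0.9, 0.4, -0.3]
width: 0.297
gripper_force: 25.2
```

```bash
python3 -m inch '[{"tx":0,"ty":0,"tz":-0.5,"turn":0},{"tx":0,"ty":0,"tz":-0.5,"turn":0},{"tx":0,"ty":0,"tz":0,"turn":0}]'
```

```text
t: 9.93
eef_pos: [0.6466, 0.0362, 0.229]
ee_rot: [[0.923, 0.384, 0.001], [0.384, -0.923, -0.0], [0.001, 0.0, -1.0]]
contact_force: [-1.7, -0.3, 4.7]
width: 0.294
gripper_force: 25.6
```

The force rose to +4.7 N after 20 mm of lowering, so the tip is on the floor. Release, then rise straight up.

```bash
python3 -m inch '[{"tx":0,"ty":0,"tz":0,"turn":0},{"tx":0,"ty":0,"tz":0,"turn":0},{"tx":0,"ty":0,"tz":0,"turn":0},{"tx":0,"ty":0,"tz":0,"turn":0},{"tx":0,"ty":0,"tz":0,"turn":0},{"tx":0,"ty":0,"tz":0,"turn":0},{"tx":0,"ty":0,"tz":0,"turn":0},{"tx":0,"ty":0,"tz":0,"turn":0}]' 0
python3 -m inch '[{"tx":0,"ty":0,"tz":10,"turn":0},{"tx":0,"ty":0,"tz":15,"turn":0},{"tx":0,"ty":0,"tz":20,"turn":0},{"tx":0,"ty":0,"tz":20,"turn":0},{"tx":0,"ty":0,"tz":20,"turn":0},{"tx":0,"ty":0,"tz":20,"turn":0},{"tx":0,"ty":0,"tz":10,"turn":0},{"tx":0,"ty":0,"tz":0,"turn":0}]'
python3 - <<'E'
from station import cams
from h import *
d=cams.get_image('scene');np.savez('pics/scene2.npz',**d);w=cams.get_image('wrist')
cv2.imwrite('pics/c2.png',np.hstack([cv2.resize(d['frame'][130:270,160:300],(400,400)),cv2.resize(w['frame'][100:300,150:350],(400,400))])[:,:,::-1])
f=lambda u:((u-[160,130])/.35).round(0)
print([f(proj(d,(.6468,.0358,z))) for z in (.092,.052,.03)])
print(blob(d,'blue',(237,143))[0])
E
```

```text
t: 10.92
eef_pos: [0.6465, 0.0361, 0.2278]
ee_rot: [[0.923, 0.384, 0.0], [0.384, -0.923, -0.0], [0.0, 0.0, -1.0]]
contact_force: [0.3, -1.5, 0.4]
width: 1.0
gripper_force: 0.0
t: 11.92
eef_pos: [0.6467, 0.0361, 0.3439]
ee_rot: [[0.923, 0.384, 0.002], [0.384, -0.923, -0.0], [0.002, 0.001, -1.0]]
contact_force: [0.1, 0.2, 0.9]
width: 0.997
gripper_force: 0.0
[array([102., 176.]), array([108., 210.]), array([112., 228.])]
[236.34615385 143.69230769]
```

View pics/c2.png

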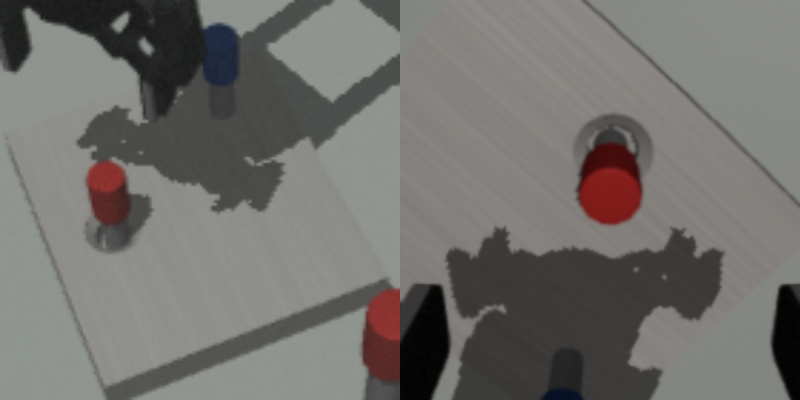

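The red pin stands upright in the hole, its head top at (107,173) in the scene crop against a predicted (102,176). The blue pin is in place and the gripper is clear.

```bash
python3 -c "
from station import workorder;print(workorder.finish_job())"
```

```text
the job is handed in; nothing more can be done
None
```

The red pin stands upright on the floor of the blind hole, released after about 12 s with the gripper clear and the blue pin where it was; the job is handed in, but no verdict was returned.

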